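# Hold the recessed reset of a controller with a stylus

### The arm

A 6-joint arm with a two-finger parallel gripper is mounted at the origin on the work surface. World frame = base frame: x ahead of the robot, y to its left, z up, the work surface at z = 0. Lengths are in m, angles in rad, forces in N, time in s.
With the tool pointing down it reaches from about 0.3 to 0.75 m from the base axis. Payload 8.5 kg.
Tool frame: the origin (TCP) lies midway between the tips of the shut fingers; the grasp point (between the pads) lies 19 mm behind it; z points along the fingers, y is the direction in which the jaws open and shut (so a half turn about z gives the same grasp; the last joint's range is limited). The gripper opens to 85 mm and grips with 20 to 120 N. Pads are 22 mm wide; open, the fingers measure 114 mm over their backs; the gripper's body (76 mm by 85 mm) begins 54 mm behind the grasp point. The pads swing forward as they close: fully open they stand 13 mm farther back than shut.
Start: joints at [0.903, 0.381, 1.297, -0, 1.464, -0.215], TCP at [0.241, 0.495, 0.231] pointing down, gripper open.
Joint ranges: [-3.11, 3.11], [-0.89, 2.33], [0.22, 2.48], [-1.42, 4.56], [0.17, 2.85], [-2.88, 2.88]. Speed limits (rad/s): [2.39, 2.39, 3.14, 3.14, 3.14, 3.14].

### API

Orientations are given as a unit quaternion [w, x, y, z].
In Python, from bench import arm, cams gives the robot as it stands. Calls block until the motion is done:
- arm.reach(position, orientation): joint-space move of the TCP to a pose.
- arm.servo_line(position, orientation=None, rate=0.15): straight line of the TCP; orientation=None keeps the orientation; rate is the mean speed in m/s.
- arm.goto_joints(angles): joint-space move.
- arm.gripper_open() and arm.close(strength=None): open the fingers fully, or close them until they stop; strength is the grip in N (None keeps the last).
- arm.pause(seconds).
- arm.inverse_kinematics(position, orientation): joint angles nearest the present ones, or None.
- cams.grab_frame(name): name is "scene" or "top" or "wrist"; returns the picture (480x640x3 uint8, blue, green, red); there is no depth.
- cams.calibration(name): a dict with "fx", "fy", "cx", "cy" (pixels), "R" (3x3) and "t" (3): a world point X has camera coordinates R X + t; the wrist camera has in their place "T_tool_cam" (4x4, takes a point from camera to tool coordinates, whose origin is the TCP and whose axes are the flange's). Camera axes: x right, y down, z forward; pixel columns grow to the right and rows downward; lengths in m; the calibration is good to about 2 mm. A picture is of the moment at which its call begins: read the wrist's pose just before it. calibration takes no time and is no camera call.
A pose or a line that the arm cannot do raises arm.MotionError and nothing moves.
- arm.sign_off(): hands the job in, once; it reports no verdict.
Readings, each from a call of its own:
- arm.current_time_s(): time.
- arm.current_qpos(): joint angles.
- arm.current_joint_velocities(): joint speeds.
- arm.current_tau(): joint torques, N m.
- arm.current_eef_pos(): TCP position.
- arm.current_tcp_rot(): TCP orientation.
- arm.current_ft_force(): force on the tool from outside, world axes, zero at the start.
- arm.current_ft_torque(): the same for the moment, N m.
- arm.current_width(): finger opening in m.
Only numpy, scipy, OpenCV 4.12 (cv2) and the standard library are available. Lean on these libraries where they do the work, as an engineer would, in place of code of your own. Each camera call takes 0.05 s, during which the arm holds its last target. There are 200 camera calls.

### The job

Reset the controller that lies on the bench: take the flat-headed service key out of the tool rack and stand it upright in the controller's socket, fully home, and let go of it; only then take the stylus from the rack, reach its steel shank down the hole nearer to the socket and hold the reset button at the bottom fully pressed, without leaning on it hard. Finish while still gripping the stylus and holding the button down; do not press the other button, and leave the other things on the bench and in the rack where they are.

Things in the scene. Friction and masses are not known exactly. Their poses are not given: they have to be found in the camera images.
- unit: Controller: fixed off-white box 120 (x) by 210 (y) by 60 mm high on its back, black terminal strip (26 mm high) along its +x side. Origin: centre of its underside; z up. On its top at x = 0: a square boss (34 by 34, 15 mm high, y = +68 mm) with the key socket, the reset hole (y = -6) and the test hole (y = -72). The two holes look alike, each in a printed black ring; reset is nearer to the boss.
- socket_mouth (a point): Centre of the socket's mouth, on top of the boss, 75 mm above the bench; z up, x and y as the unit's. Round bore 15 mm in diameter with a 2 mm chamfer, straight down, 60 mm deep.
- reset_hole (a point): Centre of the reset hole's mouth in the top face of the controller, 60 mm above the bench. Round bore 16 mm in diameter, straight down. The face of the button (a grey disc 15 mm in diameter) lies 30 mm below the mouth when not pressed: fingers do not fit in.
- reset (a joint): Travel of the reset button in m: 0 not pressed, 0.006 fully down (the stop, 36 mm below the mouth). Sprung: starts to move at 1.8 N, fully down at 6 N; it comes back up when released.
- test (a joint): Travel of the other button, in the test hole (same hole, depth and spring as reset). Not to be pressed.
- rack: Fixed plywood rack, 220 mm long (y) and 50 mm deep (x), its foot board 70 mm deep; the top plate is 12 mm thick, its top 88 mm above the bench. Origin: centre of its underside, z up. Three 12 mm through holes at x = 0, y = -68, 0 and +68 mm hold key, stylus and screwdriver, in any order, each hanging upright by its shoulder on the plate, stem down, lifted out straight up.
- key: Service key, 96 mm long, 50 g. Steel stem 10 mm in diameter and 50 mm long with a tapered foot, then a round black shoulder disc 22 mm in diameter and 6 mm thick, then a flat black head 12 mm thick (x) by 30 mm wide (y) by 40 mm high, from 56 to 96 mm above the foot. Origin: the foot of the stem; z runs from the foot to the head (up at the start). In the rack the foot hangs 50 mm below the plate's top.
- key_shoulder (a point): Centre of the underside of the key's shoulder disc, 50 mm above the foot. When the key is fully home it rests on the boss, at the socket's mouth.
- stylus: Reset stylus, 158 mm long, 60 g. Steel shank 8 mm in diameter and 78 mm long, then a plain round black handle 18 mm in diameter and 80 mm long, from 78 to 158 mm above the tip. Origin: the tip of the shank; z runs from the tip to the handle (up at the start). In the rack the tip hangs 78 mm below the plate's top.
- driver: Screwdriver in the rack, not needed: steel shank 8 mm thick and 70 mm long, bulging black handle 20 to 32 mm in diameter and 80 mm long. Origin: tip of the shank.
- breaker: White circuit breaker lying between rack and controller, 85 (x) by 36 (y) by 65 mm high plus a black toggle to 75 mm. Origin: centre of the underside. Leave alone.
- breaker2: Second such breaker, at the far side. Leave alone.
- tape: Black ring (empty tape roll) lying flat, 90 mm outside diameter, 19 mm high. Origin: centre of the underside. Leave alone.
- bottle: Clear drinking bottle, 68 mm in diameter, 210 mm high. Origin: centre of the underside. Leave alone.
- case: Grey spectacles case, about 85 by 165 by 50 mm. Origin: centre of the underside. Leave alone.
- plug: Red industrial plug standing on end, 66 mm in diameter, 110 mm high. Origin: centre of the underside. Leave alone.
- spanner: Steel spanner lying flat at the far side. Leave alone.
Not all that is in view belongs to the job. What is shaped like the key but orange or turquoise is not meant.

How it is judged:
On the way:
1. the key stands fully home in the socket and is let go (z of key_shoulder in the frame of socket_mouth below 0.003 m and horizontal distance between key_shoulder and socket_mouth below 0.005 m and angle between key's own z axis and vertical below 0.08 rad and contact force between the fingers and key below 0.1 N), for 0.2 s.
At the end, for the whole second after the job is handed in: Key untouched in the socket: shoulder within 3 mm of the boss, 5 mm of the axis, tilt under 0.08 rad. Fingers grip the stylus (over 1 N), tip 33 mm or more down the reset hole, pushing over 1.5 N, reset down over 4.5 of 6 mm for the last second; test button up (all of step 1 and value of joint reset above 0.0045 m and contact force between stylus and unit above 1.5 N and contact force between the fingers and stylus above 1 N and horizontal distance between stylus and reset_hole below 0.007 m and z of stylus in the frame of reset_hole below -0.033 m and value of joint test below 0.002 m); the arm keeps its last pose, push and grip.
It fails at once if the reset button is pressed (over 2 mm) while the key is not in the socket (value of joint reset above 0.002 m and (z of key_shoulder in the frame of socket_mouth above 0.006 m or horizontal distance between key_shoulder and socket_mouth above 0.01 m)).
It fails at once if the test button is pressed (over 2 mm) (value of joint test above 0.002 m).
It fails at once if the stylus is pushed against the controller with over 40 N (contact force between stylus and unit above 40 N).
It fails at once if the screwdriver or another bystander is moved by over 30 mm, or the screwdriver tilted by over 0.3 rad (distance of any of driver, breaker, breaker2, tape, bottle, case, plug, spanner from where it was at the start of the episode above 0.03 m or angle between driver's own z axis and vertical above 0.3 rad).
It also fails if it takes over 58 s, if anything falls off the work surface, if the arm or the gripper's body presses on something with over 40 N, if the wrist force passes 120 N, or if a joint passes its speed limit or range.

## Working session

There is one attempt and no reset: what is moved stays moved. The work goes in short steps, each a Python script; the robot and the scene stay as the last script left them, time stands still between calls to the robot, and variables do not carry over. Pictures are saved under pics/ and viewed, about 8 in all and at most 12, crops included, and the job is handed in when it is done.

```bash
mkdir -p pics; ls; python3 - <<'E'
from bench import arm,cams
import cv2,numpy as np
for n in ("scene","top"):
    cv2.imwrite(f"pics/{n}0.png",cams.grab_frame(n))
    c=cams.calibration(n); print(n,{k:np.round(v,4).tolist() for k,v in c.items()})
print(cams.calibration("wrist"),arm.current_tcp_rot(),arm.current_time_s())
E
```

```text
pics
scene {'fx': 531.5745, 'fy': 531.5745, 'cx': 328.2732, 'cy': 245.5292, 'R': [[-0.7106, 0.7035, -0.0086], [0.4326, 0.4273, -0.7939], [-0.5549, -0.5679, -0.6079]], 't': [0.4203, -0.165, 1.4565]}
top {'fx': 513.3841, 'fy': 513.3841, 'cx': 324.8886, 'cy': 233.6221, 'R': [[0.0067, -0.9995, -0.0311], [-0.9982, -0.0049, -0.0591], [0.0589, 0.0314, -0.9978]], 't': [-0.0086, 0.5834, 1.1814]}
{'fx': 423.2729662798005, 'fy': 423.2729662798005, 'cx': 321.1550823945905, 'cy': 243.49502909182405, 'T_tool_cam': array([[-2.96328673e-04, -9.56241312e-01, -2.92578989e-01,
         7.45666680e-02],
       [ 9.99999771e-01, -1.05466769e-04, -6.68116752e-04,
        -1.55227743e-03],
       [ 6.08023479e-04, -2.92579120e-01,  9.56241125e-01,
        -1.42496170e-01],
       [ 0.00000000e+00,  0.00000000e+00,  0.00000000e+00,
         1.00000000e+00]])} [-2.72142921e-04  2.24474082e-01  9.74479835e-01 -6.03472719e-04] 0.1
```

View pics/scene0.png

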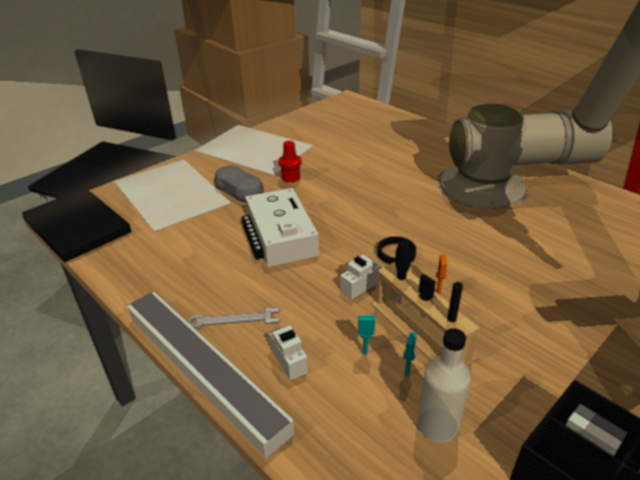

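View pics/top0.png

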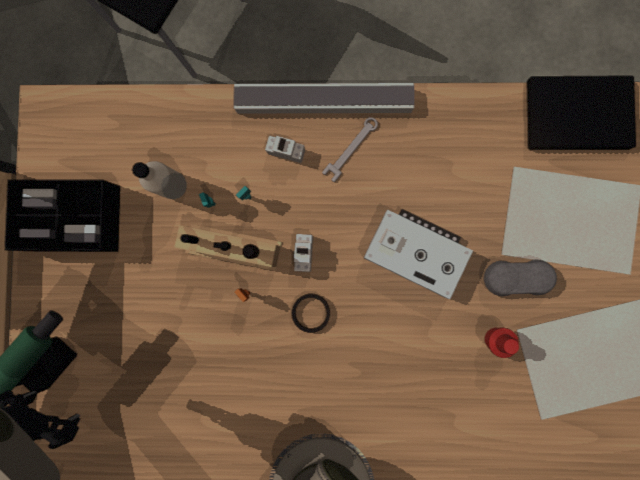

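Scene view: controller at about (282,228), rack at about (425,310). Candidates for the key:
- black head in the rack, scene (427,287) / top (225,246)
- orange, scene (442,272)
- turquoise, scene (366,330) and (410,350)

The black one fits, since it is in the rack and is neither orange nor turquoise. The tall thin black handle at scene (455,302) / top (190,240) looks like the stylus, and the bulging one at top (251,252) the driver. I'll confirm this in one enlarged crop.

```bash
python3 - <<'E'
import cv2,numpy as np
t=cv2.imread("pics/top0.png"); s=cv2.imread("pics/scene0.png")
a=cv2.resize(t[210:290,165:295],(520,320),interpolation=cv2.INTER_CUBIC)
b=cv2.resize(t[200:305,355:480],(500//2*2*1,420)[::1],interpolation=cv2.INTER_CUBIC) 
c=cv2.resize(s[230:370,370:490],(240,280),interpolation=cv2.INTER_CUBIC)
# top row: a (4x) + c(2x)
out=np.zeros((600,800,3),np.uint8); out[:320,:520]=a; out[:280,530:770]=c
b=cv2.resize(t[205:300,360:480],None,fx=2.9,fy=2.9,interpolation=cv2.INTER_CUBIC); out[322:322+b.shape[0],:b.shape[1]]=b
cv2.imwrite("pics/crop1.png",out)
E
```

```text
(no output)
```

View pics/crop1.png

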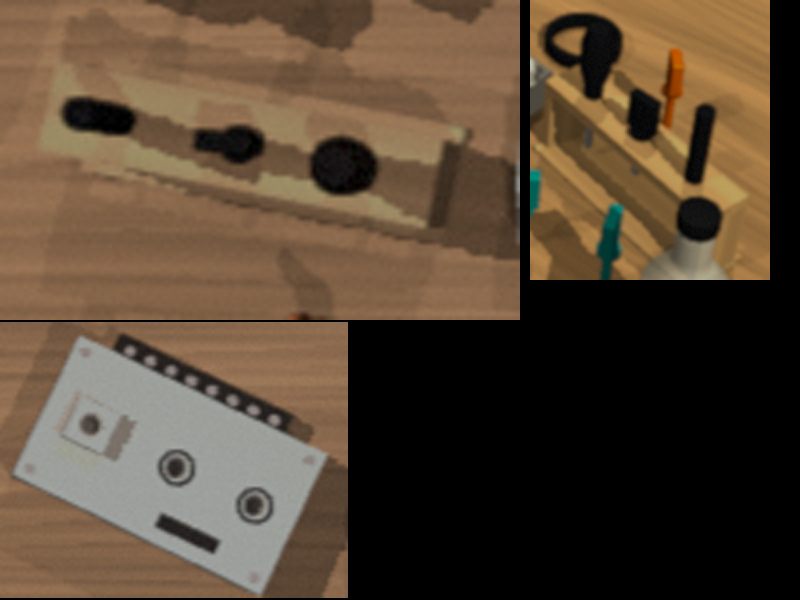

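Crop confirms rack order from left in the top view: stylus (190,240), flat-headed black key (225,246), bulging driver (251,252). Controller: socket mouth at top px (391.0,240.5), reset hole (421.0,255.0), test hole (448,268). Next: compute poses and take close wrist views.

```bash
cat > h.py <<'E'
from bench import arm,cams
import cv2,numpy as np
from scipy.spatial.transform import Rotation as Rn
def pix2world(uv,z,c,R,t):
    d=R.T@np.array([(uv[0]-c["cx"])/c["fx"],(uv[1]-c["cy"])/c["fy"],1.]); o=-R.T@t
    return o+d*(z-o[2])/d[2]
def fixed(n,uv,z):
    c=cams.calibration(n); return pix2world(uv,z,c,np.array(c["R"]),np.array(c["t"]))
def quat(ydir):
    y=np.array([ydir[0],ydir[1],0.]);y/=np.linalg.norm(y);z=np.array([0,0,-1.])
    q=Rn.from_matrix(np.c_[np.cross(y,z),y,z]).as_quat(); return np.r_[q[3],q[:3]]
def Rq(q): return Rn.from_quat(np.r_[q[1:],q[0]]).as_matrix()
def wrist_ext(p,q):
    T=np.array(cams.calibration("wrist")["T_tool_cam"]);Rt=Rq(np.array(q))
    Rc=Rt@T[:3,:3];o=Rt@T[:3,3]+np.array(p); return Rc.T,-Rc.T@o
def wpix(uv,z,p,q):
    return pix2world(uv,z,cams.calibration("wrist"),*wrist_ext(p,q))
def proj(X,p,q):
    c=cams.calibration("wrist");R,t=wrist_ext(p,q);v=R@X+t;return np.array([c["fx"]*v[0]/v[2]+c["cx"],c["fy"]*v[1]/v[2]+c["cy"]])
E
python3 - <<'E'
from h import *
S=fixed("top",(391,240.5),.075);H=fixed("top",(421,255),.06);T=fixed("top",(447.9,268.1),.06)
print("S",S,"H",H,"T",T,np.linalg.norm((S-H)[:2]),np.linalg.norm((T-H)[:2]))
cr=[fixed("top",(165+u/4,210+v/4),.088) for u,v in((55,65),(465,125),(440,228),(42,150))]
print(np.round(cr,3)); 
K=fixed("top",(225,246),.094);St=fixed("top",(196.5,240.5),.09);D=fixed("top",(251,252),.12)
print("K",K,"St",St,"D",D)
r=St-K; r[2]=0
x=np.array([r[1],-r[0]])
for s in(1,-1):
  for n,P in(("K",K),("S",S),("H",H),("St",St)):
    for z in(.1,.25):
      j=arm.inverse_kinematics([P[0],P[1],z],quat(s*x)); print(s,n,z,None if j is None else np.round(j,2))
E
```

```text
S [ 0.56553058 -0.15333576  0.075     ] H [ 0.53417836 -0.22149397  0.06      ] T [ 0.5054137  -0.28090995  0.06      ] 0.07502335482004173 0.06601260516379802
[[0.594 0.317 0.088]
 [0.562 0.089 0.088]
 [0.505 0.102 0.088]
 [0.547 0.323 0.088]]
K [0.55065196 0.21152786 0.094     ] St [0.56257589 0.2759894  0.09      ] D [0.5372543  0.14941205 0.12      ]
1 K 0.1 [ 0.17  0.57  1.38 -0.    1.19  0.35]
1 K 0.25 [ 0.17  0.44  1.15 -0.    1.56  0.35]
1 S 0.1 [-0.47  0.56  1.39 -0.    1.19 -0.28]
1 S 0.25 [-0.47  0.43  1.16 -0.    1.55 -0.28]
1 H 0.1 [-0.6   0.55  1.41 -0.    1.18 -0.41]
1 H 0.25 [-0.6   0.42  1.18 -0.    1.54 -0.41]
1 St 0.1 [ 0.27  0.63  1.26 -0.    1.25  0.45]
1 St 0.25 [ 0.27  0.51  1.03 -0.    1.6   0.45]
-1 K 0.1 [ 0.17  0.57  1.38 -0.    1.19 -2.79]
-1 K 0.25 [ 0.17  0.44  1.15 -0.    1.56 -2.79]
-1 S 0.1 [-0.47  0.56  1.39 -0.    1.19  2.86]
-1 S 0.25 [-0.47  0.43  1.16 -0.    1.55  2.86]
-1 H 0.1 [-0.6   0.55  1.41 -0.    1.18  2.73]
-1 H 0.25 [-0.6   0.42  1.18 -0.    1.54  2.73]
-1 St 0.1 [ 0.27  0.63  1.26 -0.    1.25 -2.69]
-1 St 0.25 [ 0.27  0.51  1.03 -0.    1.6  -2.69]
```

```bash
python3 - <<'E'
from h import *
yd=(.0645,-.0119*-1) 
S=np.array([.5500,-.1874]);K=np.array([.5507,.2115])
x=np.array([.06446,-.01192]); q=quat(x)
for n,P in(("unit",S),("rack",K)):
    arm.reach([P[0],P[1],.25],q)
    p=arm.current_eef_pos();qq=arm.current_tcp_rot();im=cams.grab_frame("wrist")
    cv2.imwrite(f"pics/w_{n}.png",im);np.savez(f"w_{n}.npz",p=p,q=qq);print(n,p,qq,arm.current_time_s())
a=cv2.imread("pics/w_unit.png");b=cv2.imread("pics/w_rack.png")
E
```

```text
unit [ 0.55019758 -0.18663214  0.2500625 ] [5.86769231e-06 7.68303946e-01 6.40085184e-01 6.72423808e-05] 2.8
rack [0.55107644 0.21054938 0.24996474] [ 1.14255485e-04  7.69099807e-01  6.39128679e-01 -6.98001886e-05] 4.3333
```

View pics/w_unit.png

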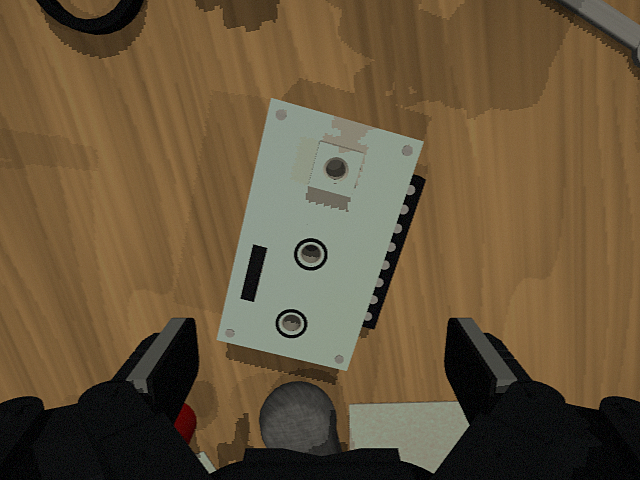

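View pics/w_rack.png

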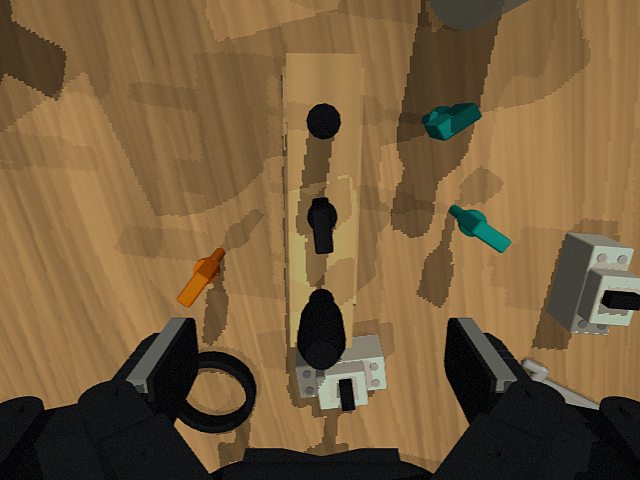

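Unit picture: socket mouth (336.5,168), reset ring (311,253.5), test ring (291.5,323). Rack picture: stylus top (323,121), black key with disc about (321,215) and head to (323,252), driver (322,340); orange (203,277) and turquoise (452,120), (480,228) stand outside the rack.

```bash
python3 - <<'E'
from h import *
u=np.load("w_unit.npz");r=np.load("w_rack.npz")
f=lambda uv,z,d:np.round(wpix(uv,z,d["p"],d["q"]),4)
S=f((336.5,168),.075,u);H=f((311,253.5),.06,u);T=f((291.5,323),.06,u)
print("S",S,"H",H,"T",T,np.linalg.norm((S-H)[:2]),np.linalg.norm((T-H)[:2]))
St=f((323,121),.168,r);print("St",St)
e=[f(a,.088,r) for a in((286,54),(362,55),(355,300),(290,330))];print("edges",e)
a=(e[1]-e[0]);print("mid far",(e[0]+e[1])/2,np.linalg.norm(a))
im=cv2.imread("pics/w_rack.png")[40:380,270:400];
K=np.array([.551,.2105])
d=np.array([.0119,.0645]);d/=np.linalg.norm(d);n=np.array([d[1],-d[0]])
# predicted outlines at stylus - 68mm along rack
for P in(St[:2]-.068*d,):
  print("K from St",P)
  im2=cv2.imread("pics/w_rack.png")
  for z,hx,hy,c in((.134,.006,.015,(0,0,255)),(.091,.011,.011,(0,255,0))):
    pts=[proj(np.r_[P+sx*hx*n+sy*hy*d,z],r["p"],r["q"]) for sx,sy in((1,1),(1,-1),(-1,-1),(-1,1))]
    cv2.polylines(im2,[np.int32(pts)],1,c,1)
  for sy in (1,-1):
    pass
  pts=[proj(np.r_[P+sx*.025*n+sy*.110*d,.088],r["p"],r["q"]) for sx,sy in((1,1),(1,-1),(-1,-1),(-1,1))]
  cv2.polylines(im2,[np.int32(pts)],1,(255,0,0),1)
o=cv2.convertScaleAbs(im2[40:340,250:400],alpha=1.8,beta=40)
cv2.imwrite("pics/crop2.png",cv2.resize(o,None,fx=2,fy=2,interpolation=cv2.INTER_NEAREST))
E
```

```text
S [ 0.5672 -0.1547  0.075 ] H [ 0.5347 -0.222   0.06  ] T [ 0.5059 -0.2817  0.06  ] 0.07473647034748165 0.06628370840561047
St [0.5644 0.2788 0.168 ]
edges [array([0.5481, 0.3238, 0.088 ]), array([0.5974, 0.314 , 0.088 ]), array([0.5645, 0.1402, 0.088 ]), array([0.509 , 0.1238, 0.088 ])]
mid far [0.57275 0.3189  0.088  ] 0.05026459986909276
K from St [0.55206248 0.21192859]
```

View pics/crop2.png

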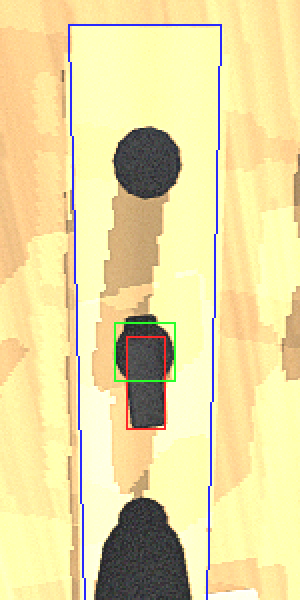

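The modelled outlines match the picture within about 1 mm, which confirms the key and the poses. Grasp the key.

```bash
cat >> h.py <<'E'
q0=quat((.0645,-.0119))
K=np.array([.552,.2117]);St=np.array([.5644,.2788]);S=np.array([.5668,-.1543]);H=np.array([.5345,-.2219])
def st(m=""): print(m,"t%.1f"%arm.current_time_s(),np.round(arm.current_eef_pos(),4),"F",np.round(arm.current_ft_force(),2),"M",np.round(arm.current_ft_torque(),3),"w%.4f"%arm.current_width(),flush=True)
E
python3 - <<'E'
from h import *
arm.servo_line([*K,.20],q0,.2);arm.servo_line([*K,.098],q0,.12);arm.pause(.2);st("down")
arm.close(60);st("closed")
arm.servo_line([*K,.20],q0,.12);arm.pause(.2);st("up")
arm.reach([*S,.20],q0);arm.servo_line([*S,.150],q0,.1);arm.pause(.3);st("over")
p=arm.current_eef_pos();qq=arm.current_tcp_rot();im=cams.grab_frame("wrist")
# predicted socket ellipse and foot disc, for checking
for c,z,r,col in((S,.075,.0075,(0,0,255)),(p[:2],p[2]-.060,.004,(0,255,0))):
    a=np.linspace(0,6.28,40);cv2.polylines(im,[np.int32([proj(np.array([c[0]+r*np.cos(b),c[1]+r*np.sin(b),z]),p,qq) for b in a])],1,col,1)
im=im[100:400,120:520];cv2.imwrite("pics/over.png",cv2.resize(cv2.convertScaleAbs(im,alpha=1.5,beta=25),None,fx=2,fy=2,interpolation=cv2.INTER_NEAREST))
E
```

```text
down t5.9 [0.5522 0.2118 0.0986] F [-0.21 -0.87  0.16] M [-0.025 -0.025  0.014] w0.0856
closed t6.6 [0.552  0.2117 0.0981] F [-0.58 -0.42  1.75] M [0.013 0.007 0.013] w0.0112
up t7.8 [0.5518 0.2117 0.1994] F [-0.13  0.06  0.41] M [ 0.006 -0.007  0.004] w0.0112
over t10.1 [ 0.5669 -0.1544  0.1504] F [ 0.14 -0.61 -0.14] M [ 0.04  -0.009 -0.012] w0.0114
```

View pics/over.png

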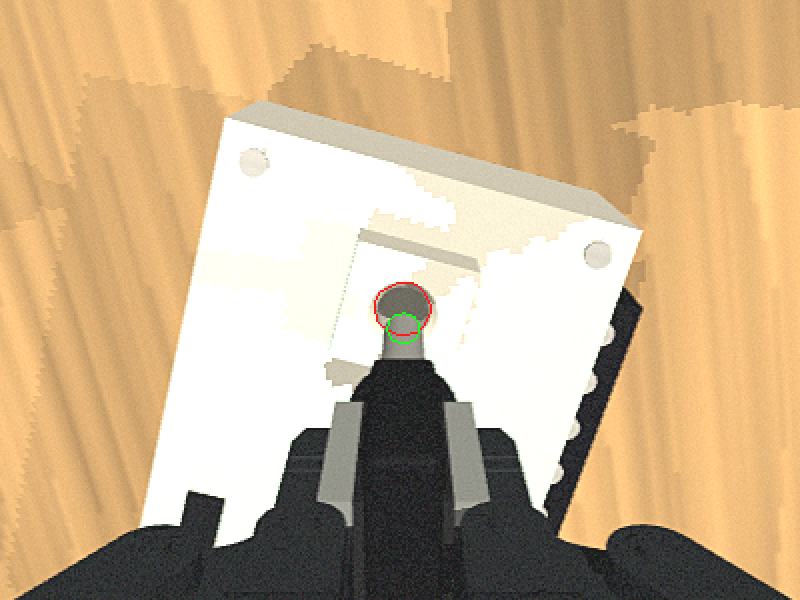

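Key is held upright with its foot where predicted at (404,327); the socket mouth at (404,306) lies within about 1 mm of the drawn circle. Insert.

```bash
python3 - <<'E'
from h import *
arm.servo_line([*S,.128],q0,.06);arm.pause(.1);st()
for z in (.116,.104,.094,.088,.0865,.0855,.0845,.0835):
    arm.servo_line([*S,z],q0,.06);arm.pause(.1);st(z)
    F=arm.current_ft_force()
    if F[2]>6 or np.hypot(F[0],F[1])>15: break
E
```

```text
t10.8 [ 0.567  -0.1544  0.1282] F [-0.29  1.   -0.67] M [0.033 0.063 0.011] w0.0111
0.116 t11.2 [ 0.5669 -0.1543  0.116 ] F [ 0.51 -0.4  -0.89] M [ 0.014  0.047 -0.047] w0.0112
0.104 t11.7 [ 0.5669 -0.1544  0.104 ] F [-0.28 -0.18 -0.87] M [-0.011  0.01   0.004] w0.0111
0.094 t12.1 [ 0.5668 -0.1543  0.094 ] F [ 0.65 -0.45 -0.23] M [-0.005 -0.025 -0.015] w0.0113
0.088 t12.5 [ 0.5668 -0.1543  0.088 ] F [ 0.6  -0.09 -0.33] M [ 0.013  0.034 -0.008] w0.0112
0.0865 t12.8 [ 0.5668 -0.1543  0.0865] F [ 0.51 -0.78 -0.87] M [ 0.001 -0.009 -0.001] w0.0114
0.0855 t13.2 [ 0.5668 -0.1543  0.0855] F [ 0.13 -0.95 -0.65] M [-0.016 -0.034  0.049] w0.0111
0.0845 t13.5 [ 0.5669 -0.1544  0.0851] F [-2.29  0.27  5.07] M [ 0.138  0.302 -0.025] w0.0112
0.0835 t13.9 [ 0.567  -0.1544  0.085 ] F [-4.08  1.5  13.39] M [ 0.372  0.721 -0.031] w0.0114
```

Contact came exactly at the expected home height (TCP 0.085). Release, check from above, then fetch the stylus.

```bash
python3 - <<'E'
from h import *
arm.servo_line([*S,.0851],q0,.05);arm.pause(.1);st("relax")
arm.gripper_open();arm.pause(.3);st("open")
arm.servo_line([*S,.20],q0,.12);arm.pause(.2);st("up")
p=arm.current_eef_pos();qq=arm.current_tcp_rot();im=cams.grab_frame("wrist")
d=np.array([.0119,.0645]);d/=np.linalg.norm(d);n=np.array([d[1],-d[0]])
for z,hx,hy,c in((.121,.006,.015,(0,0,255)),(.081,.011,.011,(0,255,0))):
    cv2.polylines(im,[np.int32([proj(np.r_[S+sx*hx*n+sy*hy*d,z],p,qq) for sx,sy in((1,1),(1,-1),(-1,-1),(-1,1))])],1,c,1)
a=cv2.resize(cv2.convertScaleAbs(im[120:360,220:420],alpha=1.5,beta=25),(400,480),interpolation=cv2.INTER_NEAREST)
arm.reach([*St,.26],q0);arm.servo_line([*St,.21],q0,.15);arm.servo_line([*St,.121],q0,.12);arm.pause(.2);st("sty")
arm.close(80);st("closed")
arm.servo_line([*St,.27],q0,.12);arm.pause(.2);st("lift")
Hh=H
arm.reach([*H,.27],q0);arm.servo_line([*H,.185],q0,.12);arm.pause(.3);st("over")
p=arm.current_eef_pos();qq=arm.current_tcp_rot();im=cams.grab_frame("wrist")
for c,z,r,col in((H,.06,.008,(0,0,255)),(p[:2],p[2]-.111,.004,(0,255,0))):
    t=np.linspace(0,6.28,40);cv2.polylines(im,[np.int32([proj(np.array([c[0]+r*np.cos(b),c[1]+r*np.sin(b),z]),p,qq) for b in t])],1,col,1)
b=cv2.resize(cv2.convertScaleAbs(im[80:320,220:420],alpha=1.5,beta=25),(400,480),interpolation=cv2.INTER_NEAREST)
cv2.imwrite("pics/check.png",np.hstack([a,b]))
E
```

```text
relax t14.2 [ 0.5668 -0.1543  0.0851] F [0.45 0.16 2.41] M [ 0.081  0.107 -0.014] w0.0114
open t15.2 [ 0.5668 -0.1543  0.0851] F [-0.68 -0.01 -0.24] M [-0.005 -0.048 -0.01 ] w0.0852
up t16.5 [ 0.5667 -0.1543  0.1994] F [-0.16  0.48 -0.23] M [-0.065 -0.016 -0.003] w0.0853
sty t19.8 [0.5647 0.2789 0.1217] F [ 1.19 -0.35 -0.32] M [ 0.027 -0.011  0.006] w0.0855
closed t20.4 [0.5645 0.2788 0.1212] F [-0.19  0.45  2.44] M [ 0.007 -0.03   0.028] w0.0163
lift t22.0 [0.5643 0.2788 0.2695] F [-0.23 -1.06 -0.69] M [0.017 0.006 0.001] w0.0163
over t25.0 [ 0.5346 -0.222   0.1854] F [ 0.33 -0.24 -1.06] M [-0.019 -0.023  0.038] w0.0164
```

View pics/check.png

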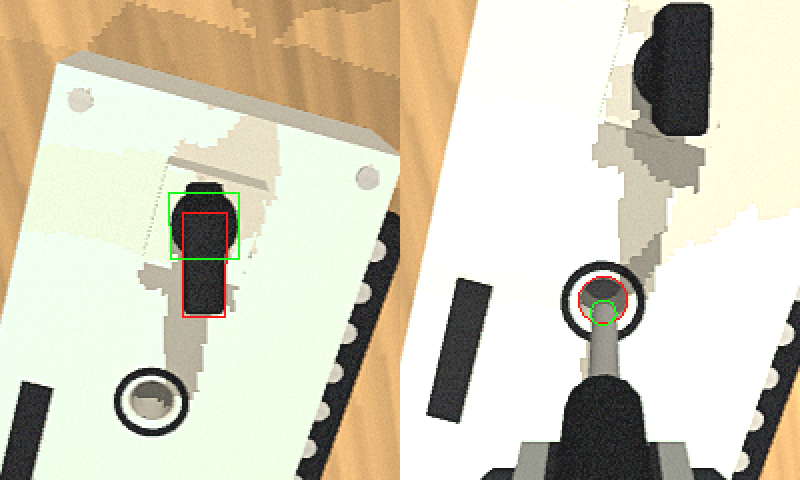

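Left: the key stands home, its outline matching the prediction. Right: the stylus tip (603,312) is aligned with the reset hole (602,300), the ring nearest the boss. Press.

```bash
python3 - <<'E'
from h import *
arm.servo_line([*H,.165],q0,.08);arm.pause(.1);st("in")
arm.servo_line([*H,.145],q0,.06);arm.pause(.2);st("near")
z=.142
while z>.128:
    arm.servo_line([*H,z],q0,.03);arm.pause(.15)
    F=np.mean([arm.current_ft_force() for _ in range(5)],0);print(round(z,4),np.round(arm.current_eef_pos(),4),np.round(F,2),"t%.1f"%arm.current_time_s())
    if F[2]>10 or np.hypot(F[0],F[1])>12: break
    z-=.001 if z>.1365 else .0005
st()
E
```

```text
in t25.5 [ 0.5347 -0.222   0.1655] F [-0.63 -0.55 -0.42] M [0.005 0.003 0.019] w0.0161
near t26.2 [ 0.5346 -0.222   0.1453] F [0.47 0.06 0.17] M [ 0.005  0.026 -0.012] w0.0162
0.142 [ 0.5345 -0.2219  0.142 ] [-0.71  0.7  -0.84] t26.6
0.141 [ 0.5346 -0.222   0.1411] [0.31 0.06 0.41] t27.0
0.14 [ 0.5346 -0.222   0.1401] [-0.    0.96  1.88] t27.4
0.139 [ 0.5345 -0.2219  0.1391] [0.83 0.24 1.88] t27.8
0.138 [ 0.5346 -0.2219  0.1381] [-0.01 -0.46  2.91] t28.2
0.137 [ 0.5345 -0.2219  0.1371] [ 0.63 -0.09  4.23] t28.6
0.136 [ 0.5345 -0.2219  0.1361] [-0.44 -0.45  4.66] t29.0
0.1355 [ 0.5345 -0.2219  0.1356] [ 1.45 -0.33  4.87] t29.4
0.135 [ 0.5345 -0.2219  0.135 ] [-0.03 -0.35  5.27] t29.8
0.1345 [ 0.5346 -0.2219  0.1348] [-0.67 -0.07  6.93] t30.2
0.134 [ 0.5346 -0.222   0.1346] [-1.17  0.53  8.86] t30.6
0.1335 [ 0.5346 -0.222   0.1345] [-0.65  0.23 11.54] t31.0
 t31.0 [ 0.5346 -0.222   0.1345] F [-0.65  0.23 11.54] M [0.177 0.223 0.026] w0.0163
```

The force ramp matches the button spring (start at TCP 0.141, stop at 0.135), so the button is against its stop at about 11.5 N. I'll check that this holds steady, look once more, then hand in.

```bash
python3 - <<'E'
from h import *
arm.pause(.8);st()
cv2.imwrite("pics/final.png",cv2.convertScaleAbs(cams.grab_frame("wrist"),alpha=1.5,beta=25));st()
E
```

```text
t31.8 [ 0.5346 -0.222   0.1345] F [-0.81 -0.1  12.13] M [0.109 0.239 0.016] w0.0163
 t31.9 [ 0.5347 -0.222   0.1345] F [-0.86  0.86 13.02] M [ 0.057  0.254 -0.034] w0.0164
```

View pics/final.png

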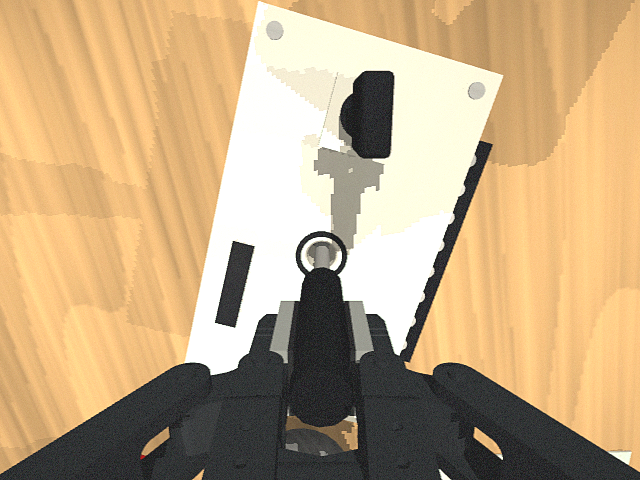

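The shank is centred in the reset hole (321,257) and the key stands untouched at (373,115), clear of the fingers. Handing in.

```bash
python3 -c "
from bench import arm
arm.sign_off()"
```

```text
the job is handed in; nothing more can be done
```

I put the black service key fully home in the socket and let go of it. Then I took the stylus from the rack and held the reset button down with it, and handed in at about 32 s of the 58 s allowed.

- **Key:** it met the boss exactly at the expected height, 13 mm lower than it hung in the rack. After release, the wrist picture matched its predicted upright outline to about 1 mm.
- **Button:** force started to rise at the unpressed height and reached about 5 N over 6 mm of travel, then climbed steeply at the stop. The final push was steady at 12–13 N, and the gripper still held the stylus. The tip was about 36 mm down the hole, judged from the arm's height.
- **Other things:** no check failed or disagreed. The last picture shows the shank centred in the ring nearer the socket and the key clear of the fingers. The test hole was hidden behind the gripper in that picture, but the stylus never went near it. I took no final picture of the rack and bystanders; the force readings I took showed no sign of touching them.

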